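# Hang the brass cuff on the black bracelet stand

### The arm

A 7-joint arm with a two-finger parallel gripper is mounted at the origin on the work surface. World frame = base frame: x ahead of the robot, y to its left, z up, the work surface at z = 0. Lengths are in mm, angles in rad, forces in N, time in s.
With the tool pointing down it reaches from about 400 to 850 mm from the base axis. Payload 10.4 kg.
Tool frame: the origin (TCP) lies on the mounting face of the last link; the fingertips stand 182 mm ahead of it and the grasp point (between the pads) lies arm.grip_depth ahead of it (arm.grip_depth is the distance from the TCP to the grasp point, in mm); z points along the fingers, y is the line along which they close (so a half turn about z gives the same grasp; the last joint's range is limited). The gripper opens to 87 mm and grips with 3 to 60 N. Pads are 19 mm wide; open, the fingers measure 117 mm over their backs; the gripper's body (75 mm by 190 mm) begins 51 mm behind the grasp point.
Start: joints at [-1.232, 0.332, -0.065, 1.46, 0.022, 1.35, -0.088], TCP at [221.21, 584.55, 404.776] pointing down, gripper open.
Joint ranges: [-2.6, 2.6], [-0.5, 2.12], [-1.47, 1.34], [0.16, 2.42], [-1.27, 4.41], [0.06, 2.06], [-2.6, 2.6]. Speed limits (rad/s): [2.22, 2.22, 2.79, 2.79, 3.14, 3.14, 3.14].

### API

Orientations are given as [roll, pitch, yaw] about the fixed x, y, z axes, in that order (R = Rz(yaw) Ry(pitch) Rx(roll)).
In Python, from bench import arm, snapshot gives the robot as it stands.
- The arm moves only by the tool jog_arm, never from a script. Its argument "moves" is one flat list of numbers, 6 for each row, row after row: the shift along the tool's x, y, z in m, then the turn, a rotation vector about the tool's x, y, z in degrees. A call has 1 to 5 rows; each row shifts and turns the commanded pose from where the row before left it, along the tool's axes as they then stand; what a row does not reach is not made up. A row lasts 1/8 s, in which the tool goes at most 62.5 mm and 10.7 degrees, less where a joint would pass 70% of its speed; a pose out of reach is approached as far as the arm can. A call is refused whole if a number of a shift passes 0.0625 or a number of a turn 10.7, either way. A call with a gripper value outside its range is refused whole. "jaw" is the finger opening in m, from 0 to 0.087, set as the call begins (left out, the last holds). The fingers move at their own pace and stop on an object; "squeeze" is the grip in N (left out, the last holds). Time passes only in rows, so rows that do not move let the fingers close. It gives the time, the measured TCP pose, the force, the opening and the grip force at its end, in the units of the state.
- arm.read_state(): the state, without advancing time (a new reading comes with each control period).
- snapshot(name): name is "scene" or "top" or "wrist"; returns a dict with "image" (384x512x3 uint8, red, green, blue), "fx", "fy", "cx", "cy" (pixels), "dist_coeffs" ([k1, k2, p1, p2, k3] as OpenCV has them; the pictures are not rectified), "R" (3x3) and "t" (3): a world point X has camera coordinates R X + t. Camera axes: x right, y down, z forward; pixel columns grow to the right and rows downward; lengths in mm; the calibration is good to about 2 mm. A picture is of the moment at which its call begins. There is no depth.
- arm.job_done(): hands the job in; it is judged then, once.
The state is a dict: "clock": time; "joints": joint angles; "qd": joint speeds; "joint_efforts": joint torques, N m; "position": TCP position; "orientation": TCP orientation; "wrist_force": force on the tool from outside, world axes, zero at the start; "wrist_torque": the same for the moment, N m; "grip_width": opening from 0.0 (shut) to 1.0 (fully open); "gripper_force": force on a finger pad.
Only numpy, scipy, OpenCV 4.12 (cv2) and the standard library are available. Lean on these libraries where they do the work, as an engineer would, in place of code of your own. Each camera call takes 0.05 s, during which the arm holds its last target. There are 200 camera calls.

### The job

Tidy the jewellery on the shop counter: pick up the open brass cuff bracelet and hang it on the bar of the black bracelet stand, passing the bar through the cuff's gap so that the cuff hangs freely from the bar, gap downwards and at rest. Leave the red cuff standing where it is.

Things in the scene. Friction and masses are not known exactly. Their poses are not given: they have to be found in the camera images.
- brass_cuff: Loose open cuff, brass-coloured, about 60 g, standing on its two tips, gap down. C-strip 30 wide, 4 thick; outside 58 across, 48 high; inside 50 across, 43.5 from tips' plane up to crown; gap 34. Flanks flat and parallel 15 to 31 mm above the tips: grasp there along x. Origin: centre of the gap, in the plane of the tips. x flank to flank, y along the bore (rod direction), z up to the crown.
- red_cuff: Bystander: the same cuff in red, loose, standing the same way; same sizes, origin and axes. Must stay where it is.
- black_stand: Black T-shaped stand, fixed. Base 100 (x) by 130 (y) by 12 mm; a 12 mm post in the middle carries a round bar, 12 mm diameter, 200 mm long along y, axis 130 mm above the counter, an 18 mm ball at each end. Bar empty; either arm will do. Origin: centre of the base's underside, under the bar's middle; z up. A hanging cuff has its tips 92 mm above the counter.
- white_stand: Bystander: the same stand in white, fixed, with a blue and a green cuff fixed on its two arms. Same origin and axes.
Not all that is in view belongs to the job. Several things have the shape of the brass_cuff; the one meant has the colours described above.

How it is judged (in metres and radians):
At the end, for the whole second after the job is handed in: Brass cuff on the black bar: tips 80 to 102 mm above the counter, gap centre within 22 mm of the bar's axis seen from above and within its length, tilt under 26 degrees, slower than 50 mm/s, resting on the stand; red cuff within 30 mm of its start (x of brass_cuff in the frame of black_stand between -0.022 and 0.022 m and y of brass_cuff in the frame of black_stand between -0.1 and 0.1 m and z of brass_cuff in the frame of black_stand between 0.08 and 0.102 m and angle between brass_cuff's own z axis and vertical below 0.45 rad and contact force between brass_cuff and black_stand above 0.05 N and linear speed of brass_cuff below 0.05 m/s and distance of red_cuff from where it was at the start of the episode below 0.03 m); the robot touches nothing.
It fails at once if the red cuff is moved more than 30 mm or knocked over (distance of red_cuff from where it was at the start of the episode above 0.03 m or angle between red_cuff's own z axis and vertical above 0.6 rad).
It also fails if it takes over 43 s, if anything falls off the work surface, if the arm or the gripper's body presses on something with over 40 N, if the wrist force passes 120 N, or if a joint passes its speed limit or range.

## Working session

There is one attempt and no reset: what is moved stays moved. The work goes in short steps, Python scripts to look and compute and a tool call to move; the robot and the scene stay as the last step left them, time stands still between calls to the robot, and variables do not carry over. Pictures are saved under pics/ and viewed, at most 10 in all, crops included, and the job is handed in when it is done.

Besides the shell and the picture viewer there is one more tool, called as name(argument=value, ...) on one line, values as JSON. jog_arm: Moves the arm, as the interface text tells. Its arguments: {"type":"object","properties":{"moves":{"type":"array","items":{"type":"number"}},"jaw":{"type":"number"},"squeeze":{"type":"number"}},"required":["moves"]}

```bash
mkdir -p pics; ls; cat > h.py <<'E'
import numpy as np, cv2
from bench import arm, snapshot
from scipy.spatial.transform import Rotation as Ro
def shot(n,f):
    s=snapshot(n); cv2.imwrite('pics/'+f,s['image'][:,:,::-1].copy()); np.save('pics/'+f[:-4]+'.npy',s,allow_pickle=True); return s
def load(f): return np.load('pics/'+f+'.npy',allow_pickle=True).item()
def K(s): return np.array([[s['fx'],0,s['cx']],[0,s['fy'],s['cy']],[0,0,1.]])
def ray(s,uv):
    p=cv2.undistortPoints(np.array(uv,float).reshape(-1,1,2),K(s),np.array(s['dist_coeffs'],float)).reshape(-1,2)
    R=np.array(s['R']);o=-R.T@np.array(s['t'])
    return o,np.c_[p,np.ones(len(p))]@R
def plane(s,uv,z):
    o,d=ray(s,uv); return o+d*((z-o[2])/d[:,2])[:,None]
def proj(s,X):
    return cv2.projectPoints(np.array(X,float).reshape(-1,1,3),cv2.Rodrigues(np.array(s['R'],float))[0],np.array(s['t'],float),K(s),np.array(s['dist_coeffs'],float))[0].reshape(-1,2)
E
python3 - <<'E'
from h import *
a=shot('scene','s0.png');b=shot('top','t0.png')
c=snapshot('wrist')
for s in(a,b): print(-np.array(s['R']).T@s['t'],s['fx'])
cv2.imwrite('pics/both.png',np.hstack([cv2.resize(x['image'],(400,300)) for x in(a,c)])[:,:,::-1])
print(arm.read_state(),arm.grip_depth)
E
```

```text
pics
[ 929.36357252 -441.08806732  792.322467  ] 440.15809578890907
[463.15319788 -43.42779792 949.05971423] 393.14345442512763
{'clock': 0.15, 'joints': array([-1.23157141,  0.33273558, -0.06471145,  1.46070348,  0.02163401,
        1.34991265, -0.08845903]), 'qd': array([ 0.00086772,  0.00052451, -0.00078611, -0.00226035, -0.00033161,
       -0.00013689,  0.00122845]), 'joint_efforts': array([ 1.86866302e-03, -6.23636413e+01,  2.53888423e-02, -3.90144110e+01,
       -6.13389141e-02,  3.72800615e-02,  7.24309734e-05]), 'position': array([221.1999409 , 584.45661888, 404.15255329]), 'orientation': array([-3.14053262e+00,  7.36922852e-05,  2.77984300e+00]), 'wrist_force': array([-0.85501332, -0.47906956, -0.41069299]), 'wrist_torque': array([0.01139944, 0.0483764 , 0.0194242 ]), 'gripper_force': 0.0, 'grip_width': 0.9994288259627919} 163.5
```

View pics/t0.png

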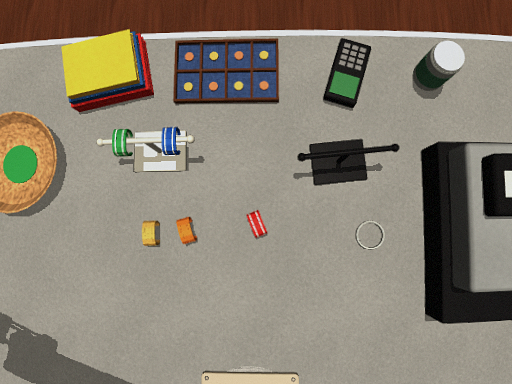

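View pics/s0.png

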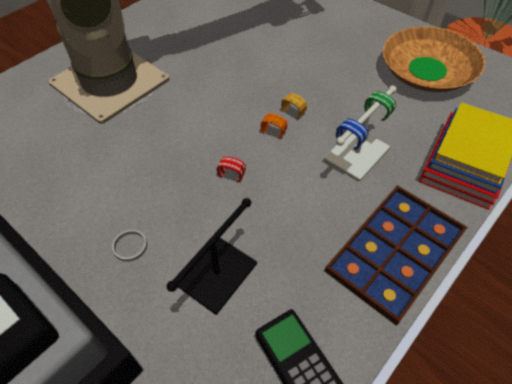

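The top view shows the brass (yellow) cuff at about (150,233), an orange lookalike at (186,230), the red cuff at (257,223), and the black bar's balls at (302,157) and (396,148). The scene view shows the brass cuff at (293,104) and the black balls at (247,203) and (173,287).

```bash
python3 - <<'E'
from h import *
a=load('s0');b=load('t0')
def tri(ua,ub):
    A=[];y=[]
    for s,u in((a,ua),(b,ub)):
        o,d=ray(s,[u]);d=d[0]/np.linalg.norm(d[0]);P=np.eye(3)-np.outer(d,d);A.append(P);y.append(P@o)
    return np.linalg.lstsq(np.vstack(A),np.hstack(y),rcond=None)[0]
def blob(s,lo,hi,roi):
    h=cv2.cvtColor(s['image'],cv2.COLOR_RGB2HSV);m=cv2.inRange(h,lo,hi);x0,x1,y0,y1=roi
    k=np.zeros_like(m);k[y0:y1,x0:x1]=m[y0:y1,x0:x1]
    c=max(cv2.findContours(k,0,1)[0],key=cv2.contourArea);return c
for n,lo,hi,rt,rs in(('brass',(18,90,60),(32,255,255),(130,172,210,260),(275,312,85,122)),('orange',(5,120,60),(17,255,255),(172,205,210,255),(255,292,105,140)),):
    c=blob(b,lo,hi,rt);r=cv2.minAreaRect(c);bx=plane(b,cv2.boxPoints(r),40)
    print(n,r,bx[:,:2].round(),bx.mean(0).round(1),[np.linalg.norm(bx[i]-bx[i-1]).round() for i in range(2)])
print('balls',tri((247,203),(302,157)),tri((173,287),(396,148)))
print(plane(b,[(302,157),(396,148)],130))
print('red',plane(b,[(257,223)],40))
E
```

```text
brass ((149.5, 233.0), (24.0, 15.0), 90.0) [[472. 253.]
 [473. 216.]
 [417. 215.]
 [416. 251.]] [444.5 233.9  40. ] [np.float64(56.0), np.float64(36.0)]
orange ((185.95860290527344, 230.15924072265625), (25.33853530883789, 15.970612525939941), 73.61045837402344) [[475. 174.]
 [485. 138.]
 [429. 120.]
 [418. 156.]] [451.8 147.   40. ] [np.float64(59.0), np.float64(38.0)]
balls [ 608.05437323 -114.64423649  127.98033112] [ 628.18718118 -314.91867971  127.49183943]
[[ 606.7121674  -115.5632643   130.        ]
 [ 626.11556078 -316.22697368  130.        ]]
red [[468.81639528 -18.35621703  40.        ]]
```

jog_arm(moves=[0,0,0,0,0,10.5,0,0,0,0,0,10.5,0,0,0,0,0,10.5,0,0,0,0,0,10.5,0,0,0,0,0,10.5], jaw=0.08)

```text
clock: 0.78
position: [221.2, 584.5, 404.4]
orientation: [-3.141, 0.0, 1.858]
wrist_force: [0.1, 0.2, 0.0]
grip_width: 0.918
gripper_force: 0.0
```

jog_arm(moves=[0,0,0,0,0,10,0,0,0,0,0,6.8,-0.05,0.04,0,0,0,0,-0.05,0.04,0,0,0,0,-0.05,0.04,0,0,0,0])

```text
clock: 1.4
position: [339.2, 436.4, 404.6]
orientation: [-3.141, 0.0, 1.57]
wrist_force: [0.5, 1.8, -0.4]
grip_width: 0.919
gripper_force: 0.0
```

jog_arm(moves=[-0.05,0.025,0,0,0,0,-0.05,0.025,0,0,0,0,-0.05,0.025,0,0,0,0,-0.05,0.0287,0,0,0,0,0,0,0,0,0,0])

```text
clock: 2.02
position: [443.9, 233.7, 405.0]
orientation: [3.141, 0.0, 1.563]
wrist_force: [-0.1, 0.8, -0.1]
grip_width: 0.916
gripper_force: 0.0
```

```bash
python3 - <<'E'
from h import *
s=shot('wrist','w1.png');st=arm.read_state();print(st['position'],st['orientation'],st['joints'])
print(proj(s,[[445,234,48],[445,234,0],[445,249,48],[474,234,20]]))
E
```

```text
[442.58447921 236.32569104 404.79088799] [ 3.14158496e+00 -1.84429254e-04  1.56639884e+00] [-0.92912051  0.04926472  0.36185008  1.79791623 -0.01826237  1.29753425
 -0.56714249]
[[252.21232454 167.91535002]
 [252.07723696 158.97601355]
 [252.11398458 154.74125585]
 [276.09024004 162.23694891]]
```

View pics/w1.png

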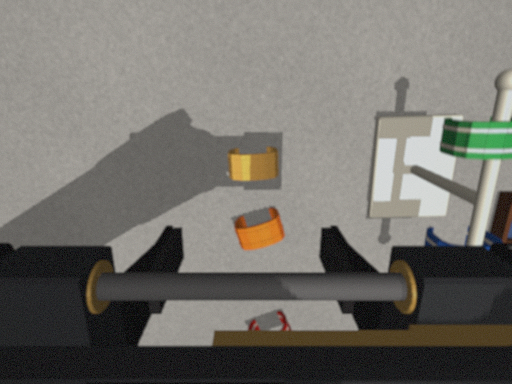

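The brass cuff spans about columns 229–278, rows 148–181, right where predicted (252,168); the orange one is at (260,229). Next I check its yaw.

```bash
python3 - <<'E'
from h import *
s=load('w1');h=cv2.cvtColor(s['image'],cv2.COLOR_RGB2HSV);m=cv2.inRange(h,(15,90,60),(34,255,255));m[:140]=0;m[195:]=0;m[:,:215]=0;m[:,290:]=0
for lab in range(1):
    low={c:np.where(m[:,c])[0] for c in range(225,284,3)}
    print({c:(v.min(),v.max()) for c,v in low.items() if len(v)})
# lower edge = crown's near edge near the middle columns
cs=np.arange(240,267);u=[(c,np.where(m[:,c])[0].max()+.5) for c in cs]
p=plane(s,u,47.5);f=np.polyfit(p[:,0],p[:,1],1);print('near edge y=',p[:,1].mean(),'slope deg',np.degrees(np.arctan(f[0])))
# flank extremes at z~23
r=np.where(m.any(0))[0];print(plane(s,[(r.min()-.5,165),(r.max()+.5,165)],30))
E
```

```text
{228: (np.int64(153), np.int64(163)), 231: (np.int64(150), np.int64(178)), 234: (np.int64(149), np.int64(180)), 237: (np.int64(148), np.int64(180)), 240: (np.int64(154), np.int64(180)), 243: (np.int64(154), np.int64(180)), 246: (np.int64(154), np.int64(180)), 249: (np.int64(154), np.int64(180)), 252: (np.int64(154), np.int64(180)), 255: (np.int64(154), np.int64(180)), 258: (np.int64(153), np.int64(179)), 261: (np.int64(153), np.int64(179)), 264: (np.int64(153), np.int64(179)), 267: (np.int64(147), np.int64(179)), 270: (np.int64(147), np.int64(178)), 273: (np.int64(148), np.int64(178)), 276: (np.int64(149), np.int64(176))}
near edge y= 219.53601186522766 slope deg 2.4604651965709334
[[415.88896811 233.39828265  30.        ]
 [476.08818918 232.89267394  30.        ]]
```

jog_arm(moves=[0,0,0.04,0,0,-2.5,0,0,0.05,0,0,0,0,0,0.05,0,0,0,0,0,0,0,0,0,0,0,0,0,0,0])

```text
clock: 2.7
position: [442.2, 239.1, 266.4]
orientation: [3.14, -0.001, 1.615]
wrist_force: [0.4, -0.8, 0.3]
grip_width: 0.917
gripper_force: 0.0
```

jog_arm(moves=[0,0,0,0,0,0,0,0,0,0,0,0])

```text
clock: 2.95
position: [442.2, 238.4, 266.2]
orientation: [3.14, -0.002, 1.614]
wrist_force: [0.4, -0.1, -0.5]
grip_width: 0.919
gripper_force: 0.0
```

jog_arm(moves=[-0.004,0.003,0.02,0,0,0,0,0,0.03,0,0,0,0,0,0.015,0,0,0,0,0,0.013,0,0,0,0,0,0,0,0,0])

```text
clock: 3.58
position: [444.9, 234.2, 186.4]
orientation: [-3.141, 0.0, 1.614]
wrist_force: [0.7, -0.6, -0.1]
grip_width: 0.92
gripper_force: 0.0
```

jog_arm(moves=[0,0,0,0,0,0,0,0,0,0,0,0,0,0,0,0,0,0,0,0,0,0,0,0], jaw=0.04, squeeze=12)

```text
clock: 4.08
position: [445.2, 234.3, 187.1]
orientation: [3.141, -0.001, 1.614]
wrist_force: [-0.1, 0.1, 1.7]
grip_width: 0.663
gripper_force: 12.0
```

```bash
python3 - <<'E'
from h import *
shot('wrist','w2.png');st=arm.read_state();print(st['position'],st['orientation'],st['gripper_force'],st['grip_width']*87)
E
```

```text
[445.20843891 234.2632304  187.08992163] [ 3.14105316e+00 -5.22823860e-04  1.61386960e+00] 11.999622378498316 57.59851769723304
```

View pics/w2.png

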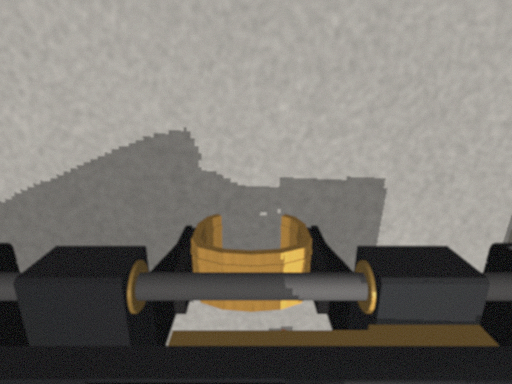

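jog_arm(moves=[0,0,-0.02,0,0,0,0,0,-0.04,0,0,0,0,0,-0.04,0,0,0,0,0,-0.04,0,0,0,0,0,-0.04,0,0,-3.2])

```text
clock: 4.75
position: [444.8, 234.0, 368.0]
orientation: [-3.141, -0.0, 1.671]
wrist_force: [-0.1, 0.9, -0.8]
grip_width: 0.668
gripper_force: 12.0
```

jog_arm(moves=[-0.03,0.01,0,0,0,0,-0.04,0.014,0,0,0,0,-0.046,0.014,0,0,0,0,-0.046,0.014,0,0,0,0,-0.046,0.014,0,0,0,0])

```text
clock: 5.38
position: [531.5, 32.2, 366.7]
orientation: [3.142, -0.0, 1.67]
wrist_force: [0.0, 0.7, -0.0]
grip_width: 0.667
gripper_force: 12.0
```

jog_arm(moves=[-0.046,0.014,0,0,0,0,-0.046,0.014,0,0,0,0,-0.046,0.014,0,0,0,0,-0.04,0.011,0,0,0,0,-0.028,0.008,0,0,0,0])

```text
clock: 6.0
position: [612.5, -167.3, 366.4]
orientation: [-3.141, 0.0, 1.668]
wrist_force: [1.4, 0.5, -0.4]
grip_width: 0.664
gripper_force: 12.0
```

jog_arm(moves=[0,0,0,0,0,0,0,0,0,0,0,0,0,0,0,0,0,0])

```text
clock: 6.38
position: [612.3, -163.9, 366.7]
orientation: [3.141, -0.001, 1.672]
wrist_force: [0.2, -0.7, -0.5]
grip_width: 0.665
gripper_force: 12.0
```

```bash
python3 - <<'E'
from h import *
s=shot('wrist','w3.png');st=arm.read_state();print(st['position'],st['orientation'],st['gripper_force'],st['grip_width']*87)
print(proj(s,[[607.4,-115.1,130],[612.4,-165.6,130],[612.4,-165.6,200]]))
E
```

```text
[ 612.36372387 -164.00494573  366.7610801 ] [ 3.14141533e+00 -7.68812382e-04  1.67152977e+00] 11.999377019237727 57.786989624757226
[[251.74850086 141.44912878]
 [251.58054958 208.74758915]
 [251.69880181 255.85512413]]
```

View pics/w3.png

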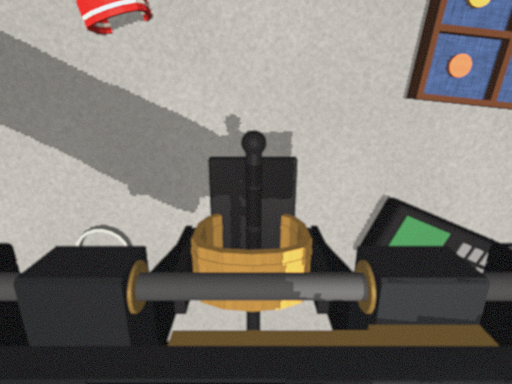

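The wrist view shows the bar's ball at (254,142), against a prediction of (251.7,141.4), and the bar runs centrally under the gap. I'll shift 1.5 mm and lower.

jog_arm(moves=[0,0.0015,0.015,0,0,0,0,0,0.02,0,0,0,0,0,0.02,0,0,0,0,0,0.015,0,0,0,0,0,0,0,0,0])

```text
clock: 7.05
position: [613.4, -165.0, 295.0]
orientation: [-3.139, -0.001, 1.67]
wrist_force: [0.3, 0.3, 0.3]
grip_width: 0.667
gripper_force: 12.0
```

jog_arm(moves=[0,0,0.007,0,0,0,0,0,0.006,0,0,0,0,0,0.002,0,0,0,0,0,0,0,0,0,0,0,0,0,0,0])

```text
clock: 7.68
position: [613.9, -165.1, 282.0]
orientation: [3.141, -0.0, 1.67]
wrist_force: [0.4, -0.1, -1.1]
grip_width: 0.663
gripper_force: 12.0
```

```bash
python3 - <<'E'
from h import *
s=shot('scene','s4.png');st=arm.read_state();print(st['position'],st['wrist_force'])
cv2.imwrite('pics/s4c.png',cv2.resize(s['image'][160:330,120:320],None,fx=3,fy=3)[:,:,::-1])
E
```

```text
[ 613.87401565 -165.12623448  281.95513479] [-0.96164328  0.09204805 -1.18873534]
```

View pics/s4c.png

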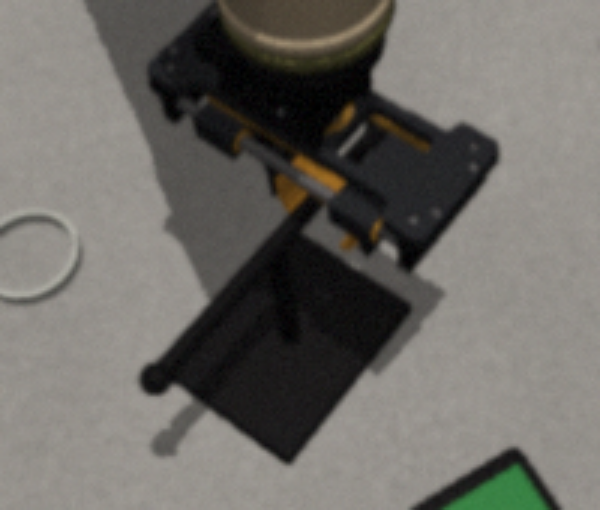

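The bar enters the brass cuff, crop about (300,200), with a flank on each side. I'll lower it the last 2 mm, release and retreat.

jog_arm(moves=[0,0,0.002,0,0,0,0,0,0,0,0,0])

```text
clock: 7.98
position: [613.9, -165.1, 279.9]
orientation: [3.141, 0.0, 1.67]
wrist_force: [-0.1, -0.7, 1.0]
grip_width: 0.665
gripper_force: 12.0
```

jog_arm(moves=[0,0,0,0,0,0,0,0,0,0,0,0,0,0,0,0,0,0,0,0,0,0,0,0], jaw=0.08)

```text
clock: 8.48
position: [613.8, -165.1, 279.7]
orientation: [-3.142, -0.0, 1.67]
wrist_force: [0.6, -0.2, -0.2]
grip_width: 0.912
gripper_force: 0.0
```

jog_arm(moves=[0,0,-0.015,0,0,0,0,0,-0.02,0,0,0,0,0,-0.04,0,0,0,0,0,-0.05,0,0,0,0,0,-0.05,0,0,0])

```text
clock: 9.1
position: [613.3, -165.3, 458.1]
orientation: [3.14, 0.0, 1.669]
wrist_force: [1.2, 0.3, 0.8]
grip_width: 0.918
gripper_force: 0.0
```

jog_arm(moves=[-0.06,0,0,0,0,0,-0.06,0,0,0,0,0,0,0,0,0,0,0,0,0,0,0,0,0,0,0,0,0,0,0])

```text
clock: 9.72
position: [626.1, -283.0, 455.5]
orientation: [3.141, -0.001, 1.672]
wrist_force: [-0.1, 0.2, -0.7]
grip_width: 0.918
gripper_force: 0.0
```

```bash
python3 - <<'E'
from h import *
s=shot('scene','s5.png');t=shot('top','t5.png');w=shot('wrist','w5.png')
cv2.imwrite('pics/end.png',np.hstack([cv2.resize(s['image'][130:330,120:320],(400,400)),cv2.resize(w['image'],(400,400))])[:,:,::-1])
print(arm.read_state()['position'])
E
```

```text
[ 625.98888784 -283.3056659   455.1394573 ]
```

View pics/end.png

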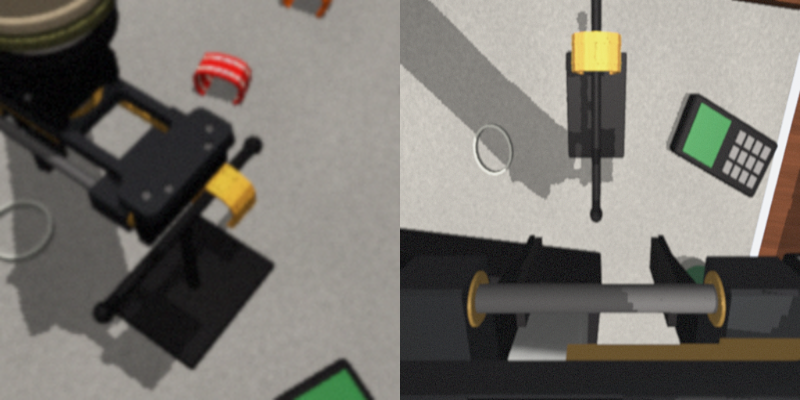

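The brass cuff hangs on the bar, about (230,190) in the left half and (597,52) in the right. The red cuff is undisturbed and the gripper is clear. I'll wait for any swing to die out.

jog_arm(moves=[0,0,0,0,0,0,0,0,0,0,0,0,0,0,0,0,0,0,0,0,0,0,0,0,0,0,0,0,0,0])

```text
clock: 10.5
position: [625.7, -284.6, 454.7]
orientation: [-3.142, -0.0, 1.67]
wrist_force: [-0.0, -0.2, -0.3]
grip_width: 0.921
gripper_force: 0.0
```

jog_arm(moves=[0,0,0,0,0,0,0,0,0,0,0,0,0,0,0,0,0,0,0,0,0,0,0,0,0,0,0,0,0,0])

```text
clock: 11.12
position: [625.7, -284.5, 454.7]
orientation: [3.142, -0.0, 1.67]
wrist_force: [0.2, 0.2, 0.2]
grip_width: 0.92
gripper_force: 0.0
```

jog_arm(moves=[0,0,0,0,0,0,0,0,0,0,0,0,0,0,0,0,0,0,0,0,0,0,0,0,0,0,0,0,0,0])

```text
clock: 11.75
position: [625.7, -284.5, 454.7]
orientation: [3.142, -0.0, 1.67]
wrist_force: [0.6, -0.9, 0.5]
grip_width: 0.919
gripper_force: 0.0
```

```bash
python3 - <<'E'
from h import *
def f():
    h=cv2.cvtColor(snapshot('wrist')['image'],cv2.COLOR_RGB2HSV);m=cv2.inRange(h,(18,90,60),(34,255,255));m[120:]=0
    return cv2.boundingRect(m),m.sum()//255
r=[f() for _ in range(8)];print(r)
if max(x[0][0] for x in r)-min(x[0][0] for x in r)<=1: print(arm.job_done())
E
```

```text
[((219, 27, 66, 43), np.uint64(2513)), ((219, 27, 66, 44), np.uint64(2515)), ((218, 27, 67, 43), np.uint64(2509)), ((219, 27, 66, 43), np.uint64(2511)), ((219, 27, 66, 43), np.uint64(2511)), ((219, 27, 66, 43), np.uint64(2515)), ((219, 27, 66, 43), np.uint64(2516)), ((219, 27, 66, 43), np.uint64(2507))]
the job is handed in; nothing more can be done
None
```

The brass cuff hangs at rest, gap down, on the black stand's bar; the red cuff was not touched, and I handed the job in at about 12 s of the 43 s allowed (no verdict was returned).

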